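Sort the dresser hardware into its trays

TASK

Sort the hardware taken off the dresser: both drawer knobs into the teal tray, both drawer pulls into the red tray and the wooden foot into the yellow tray, each left standing upright on the tray's floor as it stands on the bench now. Leave the wax jar and the tape roll standing where they are.

Things in the scene. Friction and masses are not known exactly. Their poses are not given: they have to be found in the camera images.
- white_knob_mid (a point): drawer knob of white ceramic, mushroom-shaped, upright: 36 mm tall, foot 26 mm across, thin neck, widest (34 mm) 28 mm above its foot; this point is on its axis half-way up, 18 mm above its foot; z up the axis
- brass_knob_mid (a point): drawer knob of brass, same shape and size as the white one: 36 mm tall, widest (34 mm) 28 mm above its foot; this point is on its axis half-way up, 18 mm above its foot; z up the axis
- black_pull_mid (a point): drawer pull of matt black, a straight bar 80 mm long, 12 mm wide and 12 mm thick on two posts 60 mm apart with round 20 mm feet, standing on its feet, 36 mm tall (the bar lies 24 to 36 mm above the feet's underside); this point is the middle of the pull, 18 mm above the underside, 12 mm below the bar's centre line; x along the bar, z up
- brass_pull_mid (a point): drawer pull of brass, same shape and size as the black one (bar 80 x 12 x 12 mm, 36 mm tall over all); this point is the middle, 18 mm above the underside, 12 mm below the bar's centre line; x along the bar, z up
- wood_foot_mid (a point): turned dark wooden dresser foot, round, 46 mm tall, base 34 mm across, widest (50 mm) between 22 and 36 mm above its base, top 42 mm across; this point is on its axis half-way up, 23 mm above its base; z up the axis
- knob_tray: shallow teal (blue-green) tray, fixed to the bench: 130 mm along its x, 160 mm along its y, inside 124 x 154 mm, rim 15 mm high, floor 4 mm thick (inner floor 4 mm above the bench); origin under its centre on the bench; empty at the start
- pull_tray: shallow red tray, fixed, same size as the teal one (130 x 160 mm, rim 15 mm, inner floor 4 mm above the bench); origin under its centre on the bench; empty at the start
- foot_tray: shallow yellow tray, fixed, same size as the teal one (130 x 160 mm, rim 15 mm, inner floor 4 mm above the bench); origin under its centre on the bench; empty at the start
- wax_jar_mid (a point): small jar of brown wax with a green lid, 44 mm across, 40 mm tall, loose, standing among the hardware; not to be sorted; this point is its centre, 20 mm up
- tape_roll_mid (a point): small blue roll of tape lying flat, 52 mm across, 24 mm tall, loose, among the hardware; not to be sorted; this point is its centre, 12 mm up
There are look-alikes about, which are no part of the job. Of the things like the part that bears wax_jar_mid, leave any that is blue or pink; of the rest the smaller one is meant.

How it is judged (in metres and radians):
At the end, for the whole second after the job is handed in: Knobs in the teal tray, pulls in the red, foot in the yellow: each one's middle inside the rim, standing on the tray floor (height within 5 mm), upright within 0.15 rad, at rest, released; wax jar and tape roll still standing within 30 mm of their starts (x of white_knob_mid in the frame of knob_tray between -0.06 and 0.06 m and y of white_knob_mid in the frame of knob_tray between -0.075 and 0.075 m and z of white_knob_mid in the frame of knob_tray between 0.016 and 0.027 m and angle between each of white_knob_mid, brass_knob_mid, black_pull_mid, brass_pull_mid, wood_foot_mid's own z axis and vertical below 0.15 rad and linear speed of each of white_knob, brass_knob, black_pull, brass_pull, wood_foot below 0.02 m/s and contact force between each of white_knob, brass_knob, black_pull, brass_pull, wood_foot and the fingers below 0.1 N and x of brass_knob_mid in the frame of knob_tray between -0.06 and 0.06 m and y of brass_knob_mid in the frame of knob_tray between -0.075 and 0.075 m and z of brass_knob_mid in the frame of knob_tray between 0.016 and 0.027 m and x of black_pull_mid in the frame of pull_tray between -0.06 and 0.06 m and y of black_pull_mid in the frame of pull_tray between -0.075 and 0.075 m and z of black_pull_mid in the frame of pull_tray between 0.016 and 0.027 m and x of brass_pull_mid in the frame of pull_tray between -0.06 and 0.06 m and y of brass_pull_mid in the frame of pull_tray between -0.075 and 0.075 m and z of brass_pull_mid in the frame of pull_tray between 0.016 and 0.027 m and x of wood_foot_mid in the frame of foot_tray between -0.06 and 0.06 m and y of wood_foot_mid in the frame of foot_tray between -0.075 and 0.075 m and z of wood_foot_mid in the frame of foot_tray between 0.021 and 0.032 m and distance of each of wax_jar_mid, tape_roll_mid from where it was at the start of the episode below 0.03 m and angle between each of wax_jar_mid, tape_roll_mid's own z axis and vertical below 0.2 rad); the robot touches nothing.
It fails at once if the wax jar is pushed more than 30 mm from its place or tipped over (distance of wax_jar_mid from where it was at the start of the episode above 0.03 m or angle between wax_jar_mid's own z axis and vertical above 0.5 rad).
It fails at once if the tape roll is pushed more than 30 mm from its place or tipped over (distance of tape_roll_mid from where it was at the start of the episode above 0.03 m or angle between tape_roll_mid's own z axis and vertical above 0.5 rad).
It also fails if it takes over 106 s, if anything falls off the work surface, if the arm or the gripper's body presses on something with over 40 N, if the wrist force passes 120 N, or if a joint passes its speed limit or range.

ROBOT

A 6-joint arm with a two-finger parallel gripper is mounted at the origin on the work surface. World frame = base frame: x ahead of the robot, y to its left, z up, the work surface at z = 0. Lengths are in m, angles in degrees, forces in N, time in s.
With the tool pointing down it reaches from about 0.325 to 0.775 m from the base axis. Payload 5.5 kg.
Tool frame: the origin (TCP) lies at the centre of the arm's flange, where the gripper is bolted on; the fingertips stand 182 mm ahead of it and the grasp point (between the pads) lies 163 mm ahead of it; z points along the fingers, y is the line along which they close (so a half turn about z gives the same grasp; the last joint's range is limited). The gripper opens to 88 mm and grips with 3 to 60 N. Pads are 20 mm wide; open, the fingers measure 115 mm over their backs; the gripper's body (75 mm by 178 mm) begins 61 mm behind the grasp point.
Start: joints at [-76.702, 5.22, 70.514, -0, 104.267, -3.249], TCP at [0.171, -0.575, 0.405] pointing down, gripper open.
Joint ranges: [-164.24, 164.24], [-49.07, 125.15], [9.68, 141.18], [-86.29, 266.29], [3.28, 154.24], [-151.56, 151.56]. Speed limits (degrees/s): [147.25, 147.25, 172.46, 180, 180, 180].

INTERFACE

Orientations are given as [roll, pitch, yaw] about the fixed x, y, z axes, in that order (R = Rz(yaw) Ry(pitch) Rx(roll)).
In Python, from station import r gives the robot as it stands. The module is installed in compiled form; this text tells all that it offers. Calls block until the motion is done:
- r.reach(position, orientation): joint-space move of the TCP to a pose.
- r.servo_line(position, rotation=None, speed=0.15): straight line of the TCP; rotation=None keeps the orientation; speed is the mean speed in m/s.
- r.move_joints(angles): joint-space move.
- r.let_go() and r.grab(squeeze=None): open the fingers fully, or close them until they stop; squeeze is the grip in N (None keeps the last).
- r.wait(seconds).
- r.inverse_kinematics(position, orientation): joint angles nearest the present ones, or None.
- r.sense(): the state.
- r.snapshot(name): name is "scene" or "top" or "wrist"; returns a dict with "frame" (480x640x3 uint8, red, green, blue), "fx", "fy", "cx", "cy" (pixels), "R" (3x3) and "t" (3): a world point X has camera coordinates R X + t. Camera axes: x right, y down, z forward; pixel columns grow to the right and rows downward; lengths in m; the calibration is good to about 2 mm. The wrist camera is an equidistant fisheye: a pixel r from the principal point sees the ray r / f radians off the axis. A picture is of the moment at which its call begins. There is no depth.
A pose or a line that the arm cannot do raises r.IKError and nothing moves.
- r.hand_in(): hands the job in; it is judged then, once.
The state is a dict: "clock": time; "joints": joint angles; "joint_vel": joint speeds; "joint_torque": joint torques, N m; "tcp_pos": TCP position; "orientation": TCP orientation; "contact_force": force on the tool from outside, world axes, zero at the start; "torque": the same for the moment, N m; "opening": finger opening in m; "gripper_force": force on a finger pad.
Only numpy, scipy, OpenCV 4.12 (cv2) and the standard library are available. Lean on these libraries where they do the work, as an engineer would, in place of code of your own. Each camera call takes 0.05 s, during which the arm holds its last target. There are 200 camera calls.

## Working session

There is one attempt and no reset: what is moved stays moved. The work goes in short steps, each a Python script; the robot and the scene stay as the last script left them, time stands still between calls to the robot, and variables do not carry over. Pictures are saved under pics/ and viewed, at most 14 in all, crops included, and the job is handed in when it is done.

```bash
mkdir -p pics
python3 - <<'E'
from station import r
import cv2,numpy as np
for n in("top","scene"):
    s=r.snapshot(n); cv2.imwrite(f"pics/{n}0.png",s["frame"][:,:,::-1])
    print(n,s["fx"],s["fy"],s["cx"],s["cy"],np.array(s["R"]).round(3).tolist(),np.array(s["t"]).round(3))
print(r.sense())
E
```

```text
top 477.65462024714435 477.65462024714435 321.6934663262806 244.78358366116444 [[-0.071, -0.997, -0.005], [-0.973, 0.071, -0.218], [0.217, -0.01, -0.976]] [-0.006  0.461  0.798]
scene 559.6409705868776 559.6409705868776 316.9501981053102 241.62737345747115 [[0.785, 0.619, 0.02], [0.425, -0.515, -0.744], [-0.451, 0.593, -0.668]] [-0.35  -0.192  1.374]
{'clock': 0.1, 'joints': array([-7.67008007e+01,  5.25984381e+00,  7.05737245e+01, -2.39923814e-04,
        1.04267751e+02, -3.24994519e+00]), 'joint_vel': array([ 0.0708291 , -0.07147004, -0.02548787,  0.02870277,  0.05298881,
        0.02278902]), 'joint_torque': array([ 3.66865424e-03, -4.47854984e+01, -4.07570100e+01,  7.01629347e-02,
        2.84429791e-02, -1.10444487e-04]), 'tcp_pos': array([ 0.17090033, -0.5752045 ,  0.40362109]), 'orientation': array([-1.79898830e+02, -5.51173109e-03,  1.65490807e+01]), 'contact_force': array([-0.04636493, -1.41608911, -0.72987303]), 'torque': array([0.03385096, 0.0003357 , 0.01980774]), 'gripper_force': 0.0, 'opening': 0.08797149870728904}
```

View pics/top0.png

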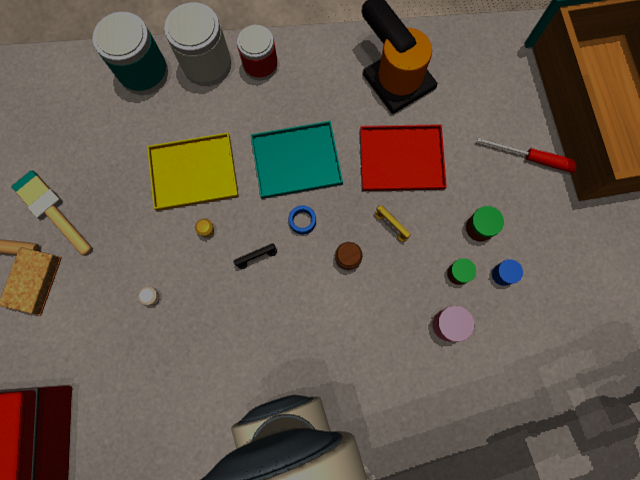

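View pics/scene0.png

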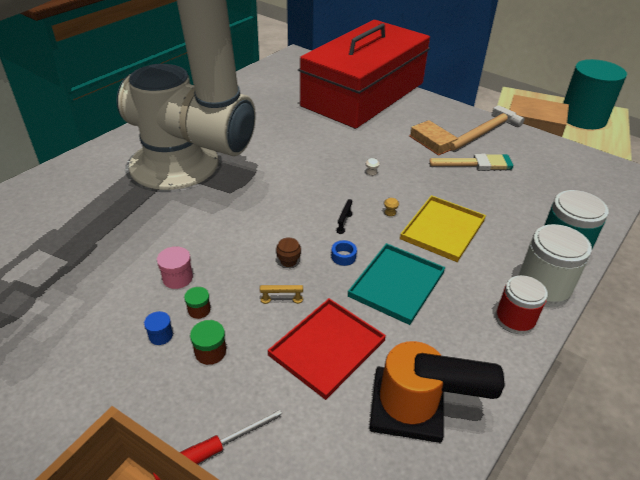

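The top view shows the white knob (148,296), brass knob (204,228), black pull (255,256), brass pull (393,223), foot (348,255), tape (302,219) and wax jar (small green lid, 462,271). The trays are yellow (193,172), teal (297,160) and red (403,158). I'll enlarge it to read the pixels more closely.

Run:
```python
import cv2
im=cv2.imread("pics/top0.png")
cv2.imwrite("pics/a.png",cv2.resize(im[190:310,130:290],None,fx=5,fy=5,interpolation=cv2.INTER_CUBIC))
cv2.imwrite("pics/b.png",cv2.resize(im[190:310,330:490],None,fx=5,fy=5,interpolation=cv2.INTER_CUBIC))
```

```text
(no output)
```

View pics/a.png

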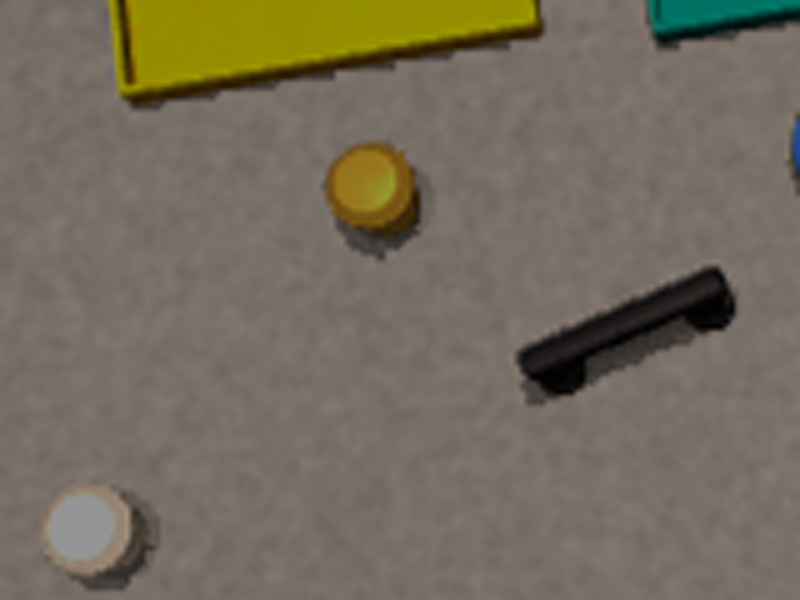

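View pics/b.png

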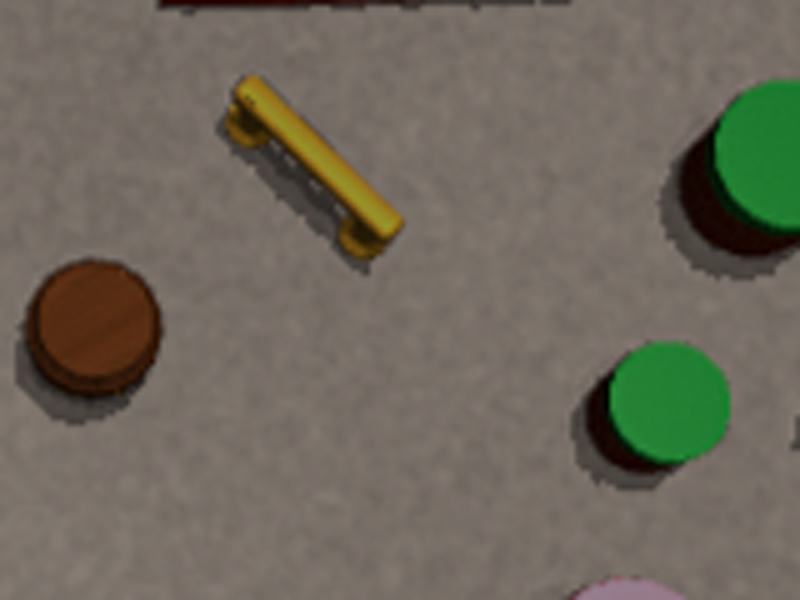

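The crops give, in full-picture pixels: brass knob (204,227), white knob (148,296), black bar ends (235.4,262)–(273,245), brass bar ends (380,207)–(408,235.5) and foot top (349.4,254).

```bash
cat > h.py <<'E'
import numpy as np,cv2
from station import r
def back(s,px,z):
    """world points at height z for pixels px (pinhole, or equidistant if s['fish'])"""
    px=np.atleast_2d(np.array(px,float)); q=(px-[s["cx"],s["cy"]])/[s["fx"],s["fy"]]
    if s.get("fish"):
        th=np.linalg.norm(q,axis=1,keepdims=True); q3=np.hstack([q*np.sinc(th/np.pi),np.cos(th)])
    else: q3=np.hstack([q,np.ones((len(q),1))])
    R=np.array(s["R"]);C=-R.T@np.array(s["t"]);d=q3@R
    return C+d*((z-C[2])/d[:,2])[:,None]
E
python3 - <<'E'
from h import *
np.set_printoptions(precision=4,suppress=True)
s=r.snapshot("top")
P=lambda n,p,z:print(n,back(s,p,z)[:,:2].tolist() and back(s,p,z)[:,:2].round(4).tolist())
P("bk",[204,227],.030);P("wk",[147.6,296],.030);P("bp",[[235.4,262],[273,245]],.034)
P("gp",[[380,207],[408,235.3]],.034);P("foot",[349.2,253.8],.046)
P("tape",[302,219],.024);P("jar",[[464,270.2]],.04);P("bigjar",[488,222],.06)
for n,c in dict(yel=[(149,146),(229,135),(238,200),(155,208)],teal=[(252,132),(331,123),(341,184),(260,196)],red=[(360,126),(443,125),(446,189),(361,190)]).items():
    w=back(s,c,.015)[:,:2];print(n,w.mean(0),"x-dir",np.degrees(np.arctan2(*((w[0]+w[1]-w[2]-w[3])[::-1]))),np.linalg.norm(w[0]-w[1]),np.linalg.norm(w[1]-w[2]))
E
```

```text
bk [[0.5131, 0.1744]]
wk [[0.3932, 0.2771]]
bp [[0.4427, 0.1181], [0.4691, 0.049]]
gp [[0.5266, -0.1515], [0.4694, -0.197]]
foot [[0.4405, -0.0866]]
tape [[0.5169, -0.0062]]
jar [[0.3973, -0.2879]]
bigjar [[0.4773, -0.3359]]
yel [0.6288 0.1977] x-dir 5.555926228428534 0.156673489389669 0.13502639733800012
teal [ 0.6418 -0.002 ] x-dir 4.281022414420142 0.15593451325101798 0.12781535723468077
red [ 0.6293 -0.2073] x-dir -4.513912566394715 0.1627345073838114 0.13202539321217785
```

```bash
cat >> h.py <<'E'
UP=.15
def pose(xy,z,yaw):   # grasp point at xy,z, tool down; yaw mod 180 nearest present joint 6
    p=[xy[0],xy[1],z+.163]; j=np.array(r.sense()["joints"]); c=[]
    for y in (yaw,yaw+180):
        q=r.inverse_kinematics(p,[180,0,y])
        if q is not None: c.append((np.abs(np.array(q)-j).max(),y))
    return p,[180,0,min(c)[1]]
def go(xy,z,yaw): r.reach(*pose(xy,z,yaw))
def z(zz,v=.1):
    s=r.sense()["tcp_pos"]; r.servo_line([s[0],s[1],zz+.163],speed=v)
def pick(xy,zg,yaw,f=20):
    go(xy,UP,yaw); z(zg); r.grab(f); s=r.sense()
    print("grip",s["opening"],s["gripper_force"],s["clock"]); z(UP,.12)
def place(xy,zg,yaw):
    go(xy,UP,yaw); print("held",r.sense()["opening"]); z(zg+.008,.12); z(zg+.0045,.03); r.let_go(); r.wait(.2)
    print(r.sense()["contact_force"].round(2)); z(UP,.12); print(r.sense()["clock"])
def tray(c,a,u):
    a=np.radians(a); return np.array(c)+[np.cos(a)*u[0]-np.sin(a)*u[1],np.sin(a)*u[0]+np.cos(a)*u[1]]
def wrist(name):
    s=r.snapshot("wrist"); s["fish"]=True; cv2.imwrite(f"pics/{name}.png",s["frame"][:,:,::-1]); return s
E
python3 - <<'E'
from h import *
go((.4405,-.0866),UP,90)
s=wrist("w0")
print(s["fx"],s["cx"],s["cy"],r.sense()["clock"])
X=np.array([.4405,-.0866,.046]);c=s["R"]@X+s["t"];th=np.arctan2(np.hypot(c[0],c[1]),c[2]);print(s["fx"]*th*c[:2]/np.hypot(c[0],c[1])+[s["cx"],s["cy"]])
E
```

```text
371.64829954431775 322.7353815228411 242.60904004272572 2.2333
[322.52958369 246.93034304]
```

View pics/w0.png

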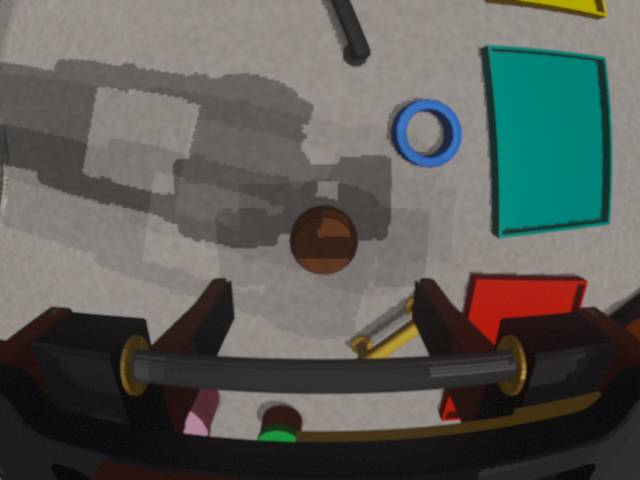

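The wrist view puts the foot at (323,240), which is about 5 mm more +y than the estimate. I'll cross-check the tape (428,133) and the teal corners (486,46), (605,60), (610,222), (498,237).

Run:
```python
from h import *
s=wrist("w1")
print(back(s,[[323,240]],.04),back(s,[[428,133]],.02))
w=back(s,[[486,46],[605,60],[610,222],[498,237]],.015)
print(w,w.mean(0))
print(r.sense()["tcp_pos"],r.sense()["orientation"])
```

```text
[[ 0.44080375 -0.0833116   0.04      ]] [[ 0.51878764 -0.00641682  0.02      ]]
[[ 0.56912933  0.06825924  0.015     ]
 [ 0.69824516  0.08061068  0.015     ]
 [ 0.71657579 -0.07192777  0.015     ]
 [ 0.58694968 -0.08753588  0.015     ]] [ 0.64272499 -0.00264843  0.015     ]
[ 0.44055901 -0.08729619  0.31314642] [1.79990825e+02 1.08284239e-02 8.99137361e+01]
```

Run:
```python
from h import *
pick((.4407,-.0845),.033,90)
place((.629,.198),.033,90)
pick((.5131,.1744),.032,180)
wrist("w2")
place(tray((.642,-.002),5,(0,.036)),.032,95)
```

```text
grip 0.049284905817192005 19.999955330276862 4.5333
held 0.049503704416521875
[-0.24 -0.84  0.17]
10.3167
grip 0.031672658213462025 19.99983657617122 13.95
held 0.031936595339804946
[-0.12  0.29 -0.  ]
19.8583
```

View pics/w2.png

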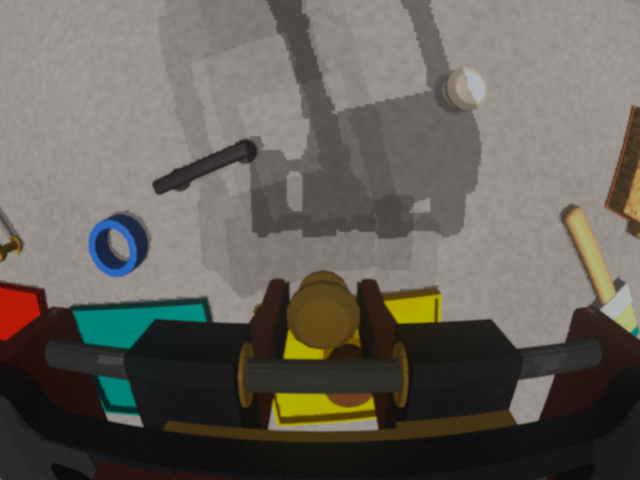

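In the wrist view the knob sits between the pads (cap at 322,315, foot at 322,285). It could be tilted, so I'll check how it was placed.

Run:
```python
from h import *
go((.3932,.2771),UP,180)
s=r.snapshot("top")["frame"][115:215,140:345]; t=r.snapshot("scene")["frame"][185:335,340:490]
wrist("w3")
a=cv2.resize(s,None,fx=2.9,fy=2.9,interpolation=2); b=cv2.resize(t,None,fx=2,fy=2,interpolation=2)
o=np.zeros((600,600,3),np.uint8); o[:290,:594]=a[:290,:594]; o[295:595,:300]=b
cv2.imwrite("pics/c.png",o[:,:,::-1])
```

```text
(no output)
```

View pics/c.png

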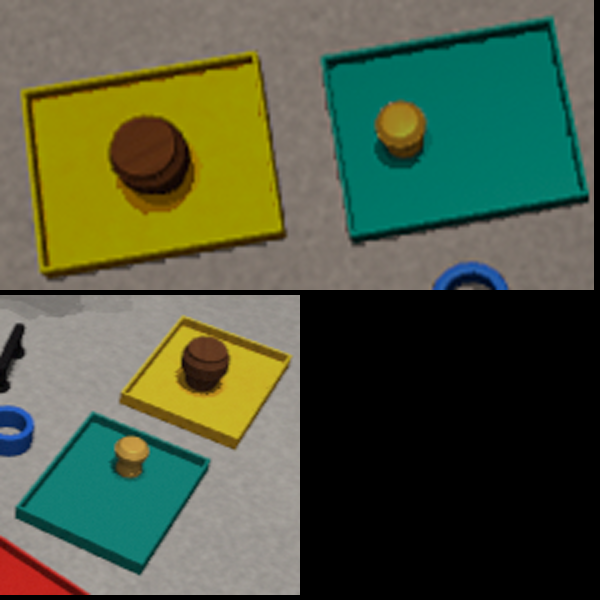

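View pics/w3.png

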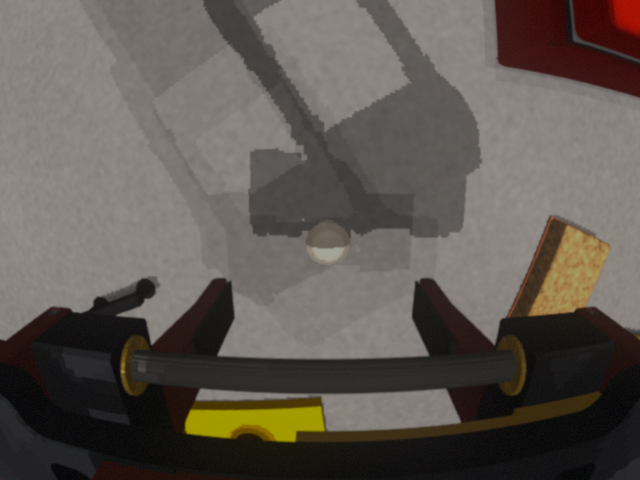

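Both placed pieces stand upright. The wrist view shows the white knob at (328,242); next come the white knob and the pulls.

Run:
```python
from h import *
s=wrist("w4"); p=back(s,[328,242],.03)[0]; print(p)
pick(p[:2],.032,180)
place(tray((.642,-.002),5,(0,-.036)),.032,95)
pick((.456,.0845),.033,111)
place(tray((.6293,-.2073),-4.5,(0,.042)),.033,-4.5)
pick((.498,-.1735),.033,38.5)
place(tray((.6293,-.2073),-4.5,(0,-.042)),.033,-4.5)
go((.45,-.3),.25,0)
f=r.snapshot("top")["frame"]; s=f[115:285,240:480]; t=r.snapshot("scene")["frame"][180:400,170:500]
a=cv2.resize(s,None,fx=2,fy=2,interpolation=2); b=cv2.resize(t,None,fx=1.1,fy=1.1,interpolation=2)
o=np.zeros((600,600,3),np.uint8); o[:340,:480]=a; o[345:587,:363]=b
cv2.imwrite("pics/d.png",o[:,:,::-1])
```

```text
[0.39306455 0.27958517 0.03      ]
grip 0.03185872295852696 20.000046682544053 23.85
held 0.032076111962934375
[-0.23  0.23 -0.12]
30.0917
grip 0.011953778260586967 19.992767572402954 33.4583
held 0.011823056393761553
[0.19 0.56 0.56]
39.8083
grip 0.01191236257133611 19.960230588912964 43.1
held 0.011720341113474872
[-0.47 -0.26 -0.51]
48.8
```

View pics/d.png

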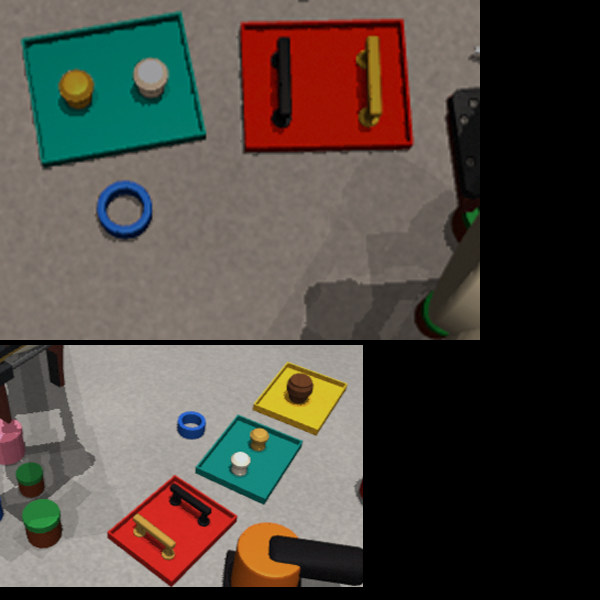

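All five pieces stand upright in their trays, the tape and jars are where they were, and the arm is clear.

Run:
```python
from station import r
print(r.hand_in())
```

```text
the job is handed in; nothing more can be done
None
```

The job is handed in: in the last pictures both knobs stood upright in the teal tray, both pulls in the red and the foot in the yellow, with the wax jar and tape roll untouched, at about 50 s of the 106 s limit; the hand-in call returned no verdict.

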